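# Open the push-and-turn solvent bottle at the diamond sorting table

### The arm

A 7-joint arm with a two-finger parallel gripper is mounted at the origin on the work surface. World frame = base frame: x ahead of the robot, y to its left, z up, the work surface at z = 0. Lengths are in m, angles in rad, forces in N, time in s.
With the tool pointing down it reaches from about 0.425 to 0.825 m from the base axis. Payload 3.6 kg.
Tool frame: the origin (TCP) lies on the centre line of the jaws, within the pads' length; the fingertips stand tcp_to_tips ahead of it and the grasp point (between the pads) lies 3 mm ahead of it (tcp_to_tips is the distance from the TCP to the fingertips, in m); z points along the fingers, y is the line along which they close (so a half turn about z gives the same grasp; the last joint's range is limited). The gripper opens to 85 mm and grips with 20 to 120 N. Pads are 22 mm wide; open, the fingers measure 114 mm over their backs; the gripper's body (76 mm by 85 mm) begins 54 mm behind the grasp point. The pads swing forward as they close: fully open they stand 13 mm farther back than shut.
Start: joints at [-0.026, 0.615, -0.013, 1.423, 0.008, 1.103, -0.04], TCP at [0.65, 0, 0.253] pointing down, gripper open.
Joint ranges: [-3.12, 3.12], [-0.3, 2.06], [-1.34, 1.32], [0.26, 2.42], [-1.36, 4.5], [0.01, 1.98], [-2.84, 2.84]. Speed limits (rad/s): [2.79, 2.79, 3.14, 3.14, 3.14, 3.14, 3.14].

### API

Orientations are given as a unit quaternion [x, y, z, w].
In Python, from workcell import * gives the robot as it stands.
- The arm moves only by the tool carry_out, never from a script. Its arguments are lists of equal length, an entry for each row: "linear": the shift along the tool's x, y, z as a fraction of full scale, a list of three; "roll": the turn about the tool's z as a fraction of full scale; "gripper": the closure, from 0 (fully open) to 1 (shut). A call has 1 to 12 rows; each row is the pose to reach, as a shift and turn from the pose commanded when the call began, along the tool's axes at that moment, turning the shorter way round; what a row does not reach only later rows make up. Full scale, the value 1, is 200 mm for a shift and 180 degrees for a turn. A row lasts 1/12 s, in which the tool goes at most 41.7 mm and 7.16 degrees, less where a joint would pass 70% of its speed; a pose out of reach is approached as far as the arm can. A call with a number of a shift or a turn outside -1 to 1 is refused whole. A call with a gripper value outside its range is refused whole. The fingers move at their own pace and stop on an object; "squeeze" is the grip in N (left out, the last holds). Time passes only in rows, so rows that repeat a pose let the fingers close. It gives the time, the measured TCP pose, the force, the opening and the grip force at its end, in the units of the state.
- observe(): the state, without advancing time (a new reading comes with each control period).
- snapshot(name): name is "scene" or "side" or "wrist"; returns a dict with "color" (384x512x3 uint8, red, green, blue), "mtx" (3x3 intrinsics, pixels), "R" (3x3) and "t" (3): a world point X has camera coordinates R X + t. Camera axes: x right, y down, z forward; pixel columns grow to the right and rows downward; lengths in m; the calibration is good to about 2 mm. The wrist camera is an equidistant fisheye: a pixel r from the principal point sees the ray r / f radians off the axis. A picture is of the moment at which its call begins. There is no depth.
- sign_off(): hands the job in; it is judged then, once.
The state is a dict: "t": time; "joints": joint angles; "qd": joint speeds; "joint_torque": joint torques, N m; "eef_pos": TCP position; "eef_rot": TCP orientation; "wrist_force": force on the tool from outside, world axes, zero at the start; "wrist_torque": the same for the moment, N m; "grip_width": opening from 0.0 (shut) to 1.0 (fully open); "finger_force": force on a finger pad.
Only numpy, scipy, OpenCV 4.12 (cv2) and the standard library are available. Lean on these libraries where they do the work, as an engineer would, in place of code of your own. Each camera call takes 0.05 s, during which the arm holds its last target. There are 200 camera calls.

### The job

Open the child-resistant cap of the squat square bottle so the next batch of rough stones can be washed: push the cap down hard, turn it counter-clockwise (seen from above) while it is held down, then let go so that it springs up, unlocked. Leave the cap of the taller round bottle locked.

Things in the scene. Friction and masses are not known exactly. Their poses are not given: they have to be found in the camera images.
- square_cap_top (a point): Top centre of the black ribbed round cap, 46 mm across, 32 mm high, to be gripped by its sides at any yaw, on the squat white bottle (body 98 mm square, shoulder 84 mm up) clamped to the table. z up. Locked, its top is 154 mm above the table, its underside 122 mm. Below it a 28 mm neck in a collar (36 mm across at 97 mm height, 88 mm at 84): 25 mm of room for fingertips under the cap.
- square_cap_turn (a joint): Turn of that cap, rad: 0 locked, growing counter-clockwise seen from above, hard stop at 1.25. Unless the cap is held down by more than 5 mm, hidden teeth stop it at about 0.1; they end at about 0.9. About 1.1 is a good opening turn. It stays where it is left (drag 0.06 N m).
- square_cap_height (a joint): Height of that cap, m: 0 locked, -0.008 pushed fully down, +0.008 sprung up. A spring pushes it up: 10 N at 0, 14 N at -0.005, 16 N at -0.008 (bottom stop). The teeth are passed only below -0.005. Turned past them and let go, the cap rises to +0.008; let go too early, it stays down.
- round_cap_turn (a joint): Turn of the other cap, rad, 0 locked, to be left so: the same cap on the taller white round bottle (80 mm across, cap top 192 mm above the table), clamped 200 to 400 mm to the left or right of the square one.
Not all that is in view belongs to the job. Leave any blue or green look-alike of the part that bears square_cap_top alone.

How it is judged:
On the way:
1. the square bottle's cap is pushed down by more than 4.5 mm before it is turned past the teeth (value of joint square_cap_height below -0.0045 m and value of joint square_cap_turn below 0.5 rad), for 0.05 s.
At the end, for the whole second after the job is handed in: The square bottle's cap is turned more than 0.85 rad counter-clockwise, has sprung up more than 5 mm above its locked height and is at rest; the round bottle's cap is turned less than 0.2 rad (value of joint square_cap_turn above 0.85 rad and value of joint square_cap_height above 0.005 m and value of joint round_cap_turn below 0.2 rad and velocity of joint square_cap_turn below 0.1 rad/s); the robot touches nothing.
It fails at once if the round bottle's cap is turned by more than 0.2 rad (value of joint round_cap_turn above 0.2 rad).
It also fails if it takes over 32 s, if anything falls off the work surface, if the arm or the gripper's body presses on something with over 40 N, if the wrist force passes 120 N, or if a joint passes its speed limit or range.

## Working session

There is one attempt and no reset: what is moved stays moved. The work goes in short steps, Python scripts to look and compute and a tool call to move; the robot and the scene stay as the last step left them, time stands still between calls to the robot, and variables do not carry over. Pictures are saved under pics/ and viewed, at most 10 in all, crops included, and the job is handed in when it is done.

Besides the shell and the picture viewer there is one more tool, called after "Request:" in YAML: its name, and indented under it one key for each argument. carry_out: Moves the arm, as the interface text tells. Shift numbers are shares of 200 mm and turn numbers shares of 180 degrees, none past 1 either way. Its arguments: {"type":"object","properties":{"linear":{"type":"array","items":{"type":"array","items":{"type":"number","minimum":-1,"maximum":1}}},"roll":{"type":"array","items":{"type":"number","minimum":-1,"maximum":1}},"gripper":{"type":"array","items":{"type":"number"}},"squeeze":{"type":"number"}},"required":["linear","roll","gripper"]}

```bash
ls; mkdir -p pics; python3 - <<'E'
from workcell import *
import cv2,numpy as np
s=observe();print({k:np.round(v,3) for k,v in s.items()})
a=snapshot("scene");b=snapshot("side")
np.savez('v.npz',a=a['color'],b=b['color'],**{k+n:x[k] for n,x in(('a',a),('b',b)) for k in('mtx','R','t')})
for n,x in(('a',a),('b',b)):cv2.imwrite(f'pics/{n}.png',x['color'][...,::-1]); print(x['mtx'],-x['R'].T@x['t'])
E
```

```text
pics
{'t': np.float64(0.0), 'joints': array([-0.027,  0.616, -0.013,  1.425,  0.008,  1.103, -0.04 ]), 'qd': array([ 0.001,  0.001, -0.   , -0.001, -0.   , -0.001, -0.002]), 'joint_torque': array([ 0.0000e+00, -4.6922e+01,  2.6000e-01, -1.7104e+01,  1.0000e-02,
        1.0000e-02,  0.0000e+00]), 'eef_pos': array([0.649, 0.   , 0.252]), 'eef_rot': array([ 0.707,  0.707, -0.001, -0.001]), 'wrist_force': array([0.11 , 0.688, 0.292]), 'wrist_torque': array([ 0.014, -0.021,  0.007]), 'finger_force': np.float64(0.0), 'grip_width': np.float64(0.994)}
[[432.91888862   0.         247.44499933]
 [  0.         432.91888862 186.78417284]
 [  0.           0.           1.        ]] [0.88628081 0.60473493 0.93760676]
[[495.54837577   0.         257.21979402]
 [  0.         495.54837577 195.08112955]
 [  0.           0.           1.        ]] [1.00415044 0.96269306 0.83302459]
```

View pics/a.png

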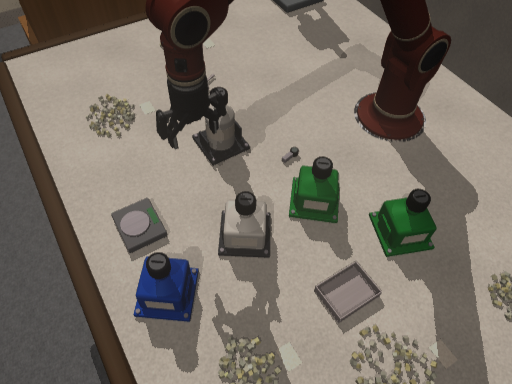

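View pics/b.png

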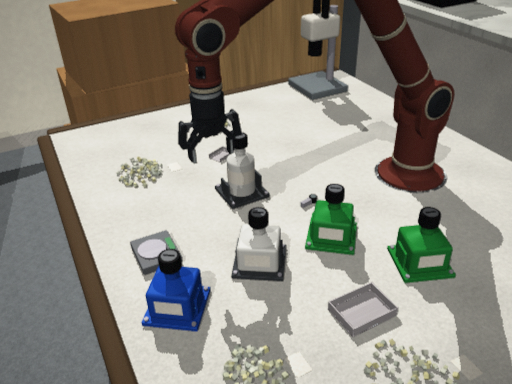

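The scene view shows the white square bottle's cap at about (246,203), and the side view shows it at (258,218). The round white bottle stands near the gripper, at (221,130) and (240,165). The blue and green ones are look-alikes.

```bash
cat > h.py <<'E'
import numpy as np,cv2
def cast(px,mtx,R,t,z):
    c=-R.T@t; d=R.T@np.linalg.solve(mtx,[px[0],px[1],1.]); return c+d*(z-c[2])/d[2]
def blob(img,x0,y0,x1,y1,th=60):
    m=np.zeros(img.shape[:2],np.uint8); m[y0:y1,x0:x1]=(img[y0:y1,x0:x1].max(2)<th)
    n,l,st,ce=cv2.connectedComponentsWithStats(m); k=1+st[1:,4].argmax(); return ce[k],st[k]
E
python3 - <<'E'
from h import *
v=np.load('v.npz')
for n,sq,rd in(('a',(230,185,262,217),None),('b',(244,204,274,232),(231,132,250,149))):
  for r,z in((sq,.138),(rd,.176)):
    if r:
      c,s=blob(v[n],*r); print(n,c,s,cast(c,v['mtx'+n],v['R'+n],v['t'+n],z))
E
```

```text
a [244.65875371 204.34124629] [235 192  21  23 337] [0.60486399 0.14283449 0.138     ]
b [257.58303887 219.66431095] [248 209  20  20 283] [0.60605909 0.14828227 0.138     ]
b [238.34285714 140.46666667] [231 132  16  17 210] [ 0.51025624 -0.15476093  0.176     ]
```

Request:
carry_out:
  linear:
    - [0.2, -0.06, 0]
    - [0.4, -0.12, 0]
    - [0.6, -0.18, 0]
    - [0.725, -0.22, 0]
    - [0.725, -0.22, 0]
    - [0.725, -0.22, 0]
  roll: [0, 0, 0, 0, 0, 0]
  gripper: [0, 0, 0, 0, 0, 0]

```text
t: 0.6
eef_pos: [0.6048, 0.1479, 0.2528]
eef_rot: [0.705, 0.709, -0.0, -0.001]
wrist_force: [0.2, -1.0, 0.6]
grip_width: 1.0
finger_force: 0.0
```

```bash
python3 - <<'E'
from workcell import *
import workcell,cv2,numpy as np
s=observe();print(s['t'],s['eef_pos'],s['eef_rot'],s['wrist_force'],s['grip_width'],s['joints'])
print(globals().get('tcp_to_tips'),[n for n in dir(workcell) if n[0]!='_'])
w=snapshot("wrist");np.savez('w.npz',**w)
cv2.imwrite('pics/w.png',w['color'][...,::-1]);print(w['mtx'],w['R'],w['t'])
E
```

```text
0.6 [0.6048065  0.1478818  0.25281005] [ 7.05185425e-01  7.09022441e-01 -2.77999428e-04 -7.85632534e-04] [ 0.20772777 -1.02893742  0.60806048] 1.0003018301747326 [-0.26204253  0.57179611 -0.02072055  1.50829071  0.01157144  1.06288285
 -0.27968279]
0.022 ['IKError', 'observe', 'sign_off', 'snapshot', 'tcp_to_tips']
[[297.31863964   0.         255.92138523]
 [  0.         297.31863964 196.91200934]
 [  0.           0.           1.        ]] [[ 9.99978445e-01  6.30617074e-03 -1.82778827e-03]
 [ 6.56348755e-03 -9.52874500e-01  3.03293765e-01]
 [ 1.70969435e-04 -3.03299224e-01 -9.52895352e-01]] [-0.60422409  0.0972118   0.42341643]
```

View pics/w.png

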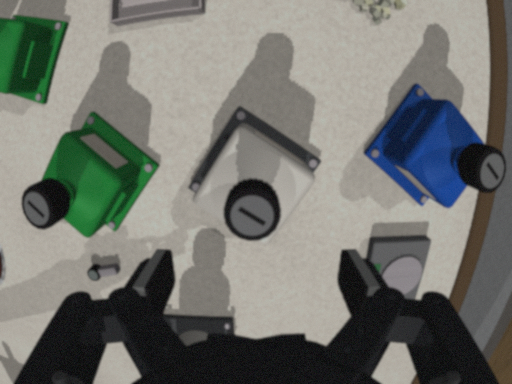

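The wrist view shows the square cap at about (252,210), with its slot. It lies between the open fingers in x and a little further along +y.

```bash
python3 - <<'E'
from h import *
w=np.load('w.npz'); R,t,K=w['R'],w['t'],w['mtx']
c,s=blob(w['color'],215,170,290,248,75); print(c,s)
def fish(p,z):
    d=(np.array(p)-K[:2,2])/K[0,0]; r=np.hypot(*d); v=np.r_[d/r*np.sin(r),np.cos(r)]
    v=R.T@v; o=-R.T@t; return o+v*(z-o[2])/v[2]
print(fish(c,.146),fish((252.5,211.5),.154), -R.T@t)
E
```

```text
[252.03401361 203.20256992] [ 224  179   56   61 1323]
[0.60044005 0.14730242 0.146     ] [0.60092818 0.14314987 0.154     ] [0.60350063 0.22486286 0.37288342]
```

Request:
carry_out:
  linear:
    - [-0.02, -0.015, 0.1]
    - [-0.02, -0.015, 0.2]
    - [-0.02, -0.015, 0.3]
    - [-0.02, -0.015, 0.3]
    - [-0.02, -0.015, 0.3]
    - [-0.02, -0.015, 0.3]
  roll: [0, 0, 0, 0, 0, 0]
  gripper: [0, 0, 0, 0, 0, 0]

```text
t: 1.15
eef_pos: [0.6041, 0.1398, 0.1943]
eef_rot: [0.708, 0.706, 0.001, 0.001]
wrist_force: [0.5, -1.0, -0.3]
grip_width: 1.001
finger_force: 0.0
```

```bash
python3 - <<'E'
from workcell import *
import cv2,numpy as np
from h import *
w=snapshot("wrist");s=observe();print(s['eef_pos'])
cv2.imwrite('pics/w2.png',w['color'][...,::-1]);print(-w['R'].T@w['t'])
K,R,t=w['mtx'],w['R'],w['t']
def proj(X):
    v=R@X+t; a=np.arctan2(np.hypot(v[0],v[1]),v[2]); return K[:2,2]+K[0,0]*a*v[:2]/np.hypot(v[0],v[1])
print(proj(np.array([.602,.1435,.154])),proj(np.array([.625,.1435,.154])),proj(np.array([.602,.1205,.154])))
E
```

```text
[0.60422978 0.14023677 0.19473855]
[0.60295696 0.21690124 0.31424197]
[254.04620414 232.71620558] [292.74515872 232.47069204] [254.1840215  266.03132248]
```

View pics/w2.png

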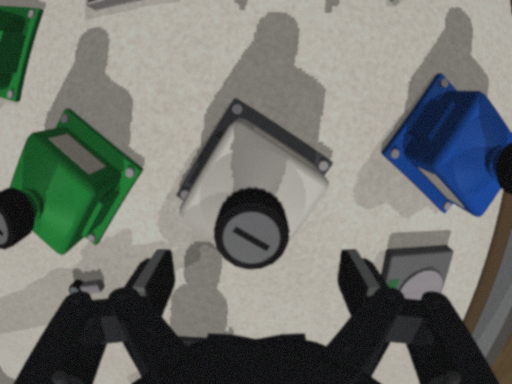

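The cap top's centre is at about (251.5,234), so I'll shift about -2.5 mm in x and +2 mm in y. Then I descend and grip.

Request:
carry_out:
  linear:
    - [0.01, -0.012, 0.07]
    - [0.01, -0.012, 0.14]
    - [0.01, -0.012, 0.21]
    - [0.01, -0.012, 0.265]
    - [0.01, -0.012, 0.265]
    - [0.01, -0.012, 0.265]
    - [0.01, -0.012, 0.265]
    - [0.01, -0.012, 0.265]
    - [0.01, -0.012, 0.265]
    - [0.01, -0.012, 0.265]
    - [0.01, -0.012, 0.265]
    - [0.01, -0.012, 0.265]
  roll: [0, 0, 0, 0, 0, 0, 0, 0, 0, 0, 0, 0]
  gripper: [0, 0, 0, 0, 0, 0.3, 0.6, 1, 1, 1, 1, 1]
  squeeze: 80

```text
t: 2.2
eef_pos: [0.6013, 0.1432, 0.1418]
eef_rot: [0.707, 0.707, 0.001, 0.001]
wrist_force: [-1.0, -0.3, 6.1]
grip_width: 0.521
finger_force: 81.3
```

Request:
carry_out:
  linear:
    - [0, 0, 0.015]
    - [0, 0, 0.03]
    - [0, 0, 0.04]
    - [0, 0, 0.045]
    - [0, 0, 0.045]
    - [0, 0, 0.045]
  roll: [0, 0, 0, 0, 0, 0]
  gripper: [1, 1, 1, 1, 1, 1]

```text
t: 2.7
eef_pos: [0.6013, 0.1432, 0.1345]
eef_rot: [0.707, 0.707, 0.001, 0.001]
wrist_force: [-2.8, -1.7, 14.8]
grip_width: 0.522
finger_force: 81.7
```

Request:
carry_out:
  linear:
    - [0, 0, 0.01]
    - [0, 0, 0.018]
    - [0, 0, 0.018]
    - [0, 0, 0.018]
  roll: [0, 0, 0, 0]
  gripper: [1, 1, 1, 1]

```text
t: 3.03
eef_pos: [0.6013, 0.1432, 0.1335]
eef_rot: [0.707, 0.707, 0.002, 0.001]
wrist_force: [-7.0, -1.8, 26.1]
grip_width: 0.518
finger_force: 83.3
```

Request:
carry_out:
  linear:
    - [0, 0, 0]
    - [0, 0, 0]
    - [0, 0, 0]
    - [0, 0, 0]
    - [0, 0, 0]
    - [0, 0, 0]
    - [0, 0, 0]
    - [0, 0, 0]
    - [0, 0, 0]
    - [0, 0, 0]
    - [0, 0, 0]
    - [0, 0, 0]
  roll: [-0.035, -0.07, -0.105, -0.14, -0.175, -0.21, -0.245, -0.28, -0.315, -0.35, -0.35, -0.35]
  gripper: [1, 1, 1, 1, 1, 1, 1, 1, 1, 1, 1, 1]

```text
t: 4.03
eef_pos: [0.5993, 0.142, 0.1334]
eef_rot: [0.234, 0.972, -0.002, -0.0]
wrist_force: [-12.6, -4.6, 30.1]
grip_width: 0.518
finger_force: 83.6
```

```bash
python3 - <<'E'
from workcell import *
import cv2
w=snapshot("wrist");s=observe();print(s['eef_pos'],s['joints'],s['wrist_torque'],s['wrist_force'])
cv2.imwrite('pics/w3.png',w['color'][...,::-1])
E
```

```text
[0.59930937 0.14195843 0.1334169 ] [-0.07206961  0.71363192 -0.33113106  1.6510079   0.29666336  0.82876653
  0.56839169] [-1.058388    2.47332339  0.03697059] [-12.25965908  -5.39994646  29.48015786]
```

View pics/w3.png

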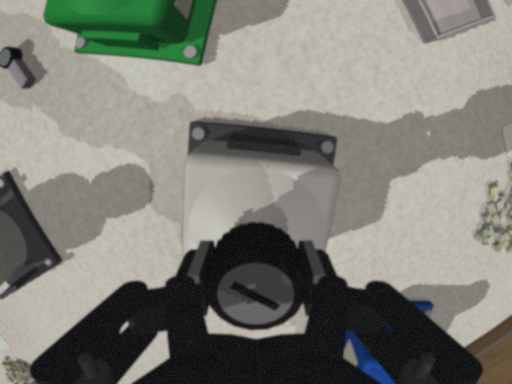

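Tool yaw is +63° counter-clockwise. The slot keeps its angle in the wrist view, (233,285) to (277,305), so the cap turned with the jaws. I'll let it rise, then release and retreat.

Request:
carry_out:
  linear:
    - [0, 0, -0.02]
    - [0, 0, -0.04]
    - [0, 0, -0.06]
    - [0, 0, -0.07]
    - [0, 0, -0.07]
    - [0, 0, -0.07]
    - [0, 0, -0.07]
    - [0, 0, -0.07]
    - [0, 0, -0.07]
    - [0, 0, -0.07]
    - [0, 0, -0.07]
  roll: [0, 0, 0, 0, 0, 0, 0, 0, 0, 0, 0]
  gripper: [1, 1, 1, 1, 1, 0.6, 0.3, 0, 0, 0, 0]

```text
t: 5.0
eef_pos: [0.6006, 0.1431, 0.1414]
eef_rot: [0.233, 0.972, 0.0, -0.0]
wrist_force: [-0.3, -0.2, -1.0]
grip_width: 0.998
finger_force: 0.0
```

Request:
carry_out:
  linear:
    - [0, 0, -0.1]
    - [0, 0, -0.2]
    - [0, 0, -0.3]
    - [0, 0, -0.4]
    - [0, 0, -0.4]
    - [0, 0, -0.4]
    - [0, 0, -0.4]
  roll: [0, 0, 0, 0, 0, 0, 0]
  gripper: [0, 0, 0, 0, 0, 0, 0]

```text
t: 5.58
eef_pos: [0.6, 0.1427, 0.2207]
eef_rot: [0.233, 0.972, -0.001, -0.001]
wrist_force: [0.4, 0.3, -0.2]
grip_width: 1.0
finger_force: 0.0
```

```bash
python3 - <<'E'
from workcell import *
import cv2,numpy as np
w=snapshot("wrist");b=snapshot("side");s=observe();print(s['t'],s['eef_pos'],s['eef_rot'],s['wrist_force'],s['grip_width'])
crop=lambda i:cv2.resize(i[170:300,190:330],None,fx=2.8,fy=2.8)
c=cv2.cvtColor
old=np.load('v.npz')['b']
row=np.hstack([crop(old),crop(b['color'])])[:,:,::-1]
cv2.imwrite('pics/c.png',row);cv2.imwrite('pics/w4.png',w['color'][...,::-1])
E
```

```text
5.6833 [0.59977987 0.14263535 0.22010185] [ 2.33415782e-01  9.72375776e-01 -7.76948267e-04 -1.34874390e-03] [-0.0528401   0.02543645 -0.52379393] 0.9998135888317444
```

View pics/c.png

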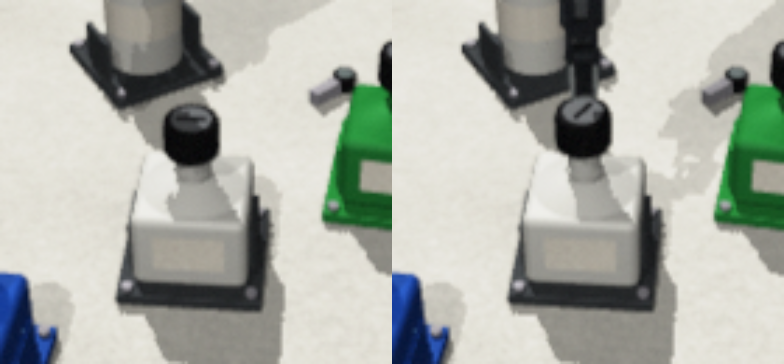

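View pics/w4.png

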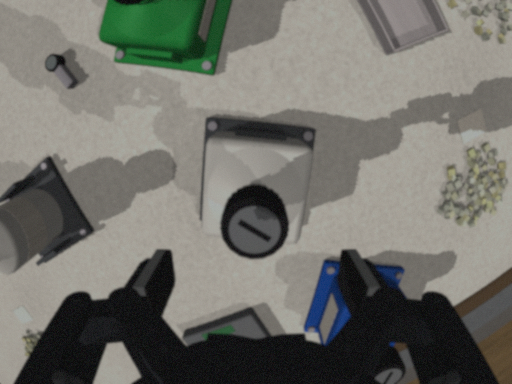

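The side crops show the cap raised and its slot turned about 60° counter-clockwise. In the wrist view the slot runs from (238,222) to (270,240), the same angle to the jaws as before. The gripper is clear.

```bash
python3 -c "
from workcell import *
print(sign_off())"
```

```text
the job is handed in; nothing more can be done
None
```

I pushed the square bottle's cap down to its stop, turned it about 63° (1.1 rad) counter-clockwise and let it spring up. The round bottle's cap was never touched, and the job is handed in; `sign_off()` gave no verdict.

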